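Stamp the inspection mark on a lens tube

ROBOT

A 7-joint arm with a two-finger parallel gripper is mounted at the origin on the work surface. World frame = base frame: x ahead of the robot, y to its left, z up, the work surface at z = 0. Lengths are in m, angles in degrees, forces in N, time in s.
With the tool pointing down it reaches from about 0.425 to 0.875 m from the base axis. Payload 4.7 kg.
Tool frame: the origin (TCP) lies midway between the tips of the shut fingers; the grasp point (between the pads) lies 19 mm behind it; z points along the fingers, x is the direction in which the jaws open and shut, and the axes are right-handed (so a half turn about z gives the same grasp; the last joint's range is limited). The gripper opens to 87 mm and grips with 3 to 60 N. Pads are 19 mm wide; open, the fingers measure 117 mm over their backs; the gripper's body (75 mm by 190 mm) begins 51 mm behind the grasp point.
Start: joints at [76.61, 18.392, -4.016, 83.108, 1.295, 78.541, -3.26], TCP at [0.159, -0.63, 0.223] pointing down, gripper open.
Joint ranges: [-163.93, 163.93], [-17.29, 119.83], [-79.2, 71.16], [3.27, 140.29], [-89.18, 269.18], [5.43, 117.66], [-154.24, 154.24]. Speed limits (degrees/s): [147.25, 147.25, 180, 180, 180, 180, 180].

INTERFACE

Orientations are given as [roll, pitch, yaw] about the fixed x, y, z axes, in that order (R = Rz(yaw) Ry(pitch) Rx(roll)).
In Python, from cell import telemetry, optics, env gives the robot as it stands.
- The arm moves only by the tool arm_command, never from a script. Its arguments are lists of equal length, an entry for each row: "translation": the shift along the tool's x, y, z in cm, a list of three; "twist": the turn about the tool's z in degrees. In form: {"translation": [[x, y, z], ...], "twist": [twist, ...]}. A call has 1 to 10 rows; each row shifts and turns the pose as measured when the row begins, along the tool's axes as they then stand; what a row does not reach is not made up. A row lasts 1/8 s, in which the tool goes at most 62.5 mm and 10.7 degrees, less where a joint would pass 70% of its speed; a pose out of reach is approached as far as the arm can. A call is refused whole if a number of a shift passes 6.25 or a number of a turn 10.7, either way. A call with a gripper value outside its range is refused whole. "grip" is the opening in per cent of the stroke, from 0 (shut) to 100 (fully open), set as the call begins (left out, the last holds). The fingers move at their own pace and stop on an object; "force" is the grip in N (left out, the last holds). Time passes only in rows, so rows that do not move let the fingers close. It gives the time, the measured TCP pose, the force and the opening at its end, in the units of the state.
- telemetry.get_obs(): the state, without advancing time (a new reading comes with each control period).
- optics.read_camera(name): name is "scene" or "top"; returns a dict with "img" (384x512x3 uint8, blue, green, red), "fx", "fy", "cx", "cy" (pixels), "extrinsics" (4x4, takes a point from camera to world coordinates). Camera axes: x right, y up, looking along -z (the intrinsics and any distortion apply to the point x, -y, -z); pixel columns grow to the right and rows downward; lengths in m; the calibration is good to about 2 mm. A picture is of the moment at which its call begins. There is no depth.
- env.sign_off(): hands the job in, once; it reports no verdict.
The state is a dict: "time_s": time; "qpos": joint angles; "joint_velocities": joint speeds; "effort": joint torques, N m; "tool_pos": TCP position; "tool_rot": TCP orientation; "force": force on the tool from outside, world axes, zero at the start; "wrist_torque": the same for the moment, N m; "grip_width": finger opening in m.
Only numpy, scipy, OpenCV 4.12 (cv2) and the standard library are available. Lean on these libraries where they do the work, as an engineer would, in place of code of your own. Each camera call takes 0.05 s, during which the arm holds its last target. There are 200 camera calls.

TASK

Stand the lens tube with the orange band upright in the brass nest of the marking press and let go of it; then pull the press's red handle towards the nest through its whole stroke so that the nose stamps the tube, keep it there for a moment, and ease the handle back slowly, taking two seconds or more and never letting it fly back, until it is fully home. Leave the stamped tube standing in the nest, and do not disturb the white-banded tube or the other things on the bench.

Things in the scene. Friction and masses are not known exactly. Their poses are not given: they have to be found in the camera images.
- tube: The lens tube to stamp: aluminium cylinder 30 mm in diameter and 70 mm tall, about 90 g, with an orange band and orange top with a black centre. Loose, standing upright on the bench. Origin: centre of its underside; z up its axis.
- tube_white: Bystander: an identical lens tube with a white band and white top. Origin: centre of its underside. It and the orange one may have swapped places.
- press: The marking press, fixed to the bench: grey base plate 260 (x) x 130 (y) x 16 mm; green housing 100 x 80 mm on it at x 0 to +100 mm, top 98 mm above the bench. Origin: centre of the plate's underside, on the bench; x points from nest to housing (away from the robot, turned a little), z up. Nest and ram lie on y = 0, the lever on the -y side.
- nest (a point): Centre of the nest's floor, 75 mm to -x of the press origin, 16 mm above the bench. The nest is a brass ring, bore 36 mm, outside 52 mm, 14 mm deep, open above, its rim 30 mm above the bench; the tube has 3 mm to spare all round and 56 mm of it shows. The tip of the resting nose is 33 mm to +x of this point. Axes as the press.
- anvil (a point): Centre of the anvil's face, towards the nest: a dark steel post 24 mm wide (y) and 12 mm thick beside the nest, its face 17 mm to -x of the nest's centre, its top 66 mm above the bench.
- nose: Brass stamping nose, 14 mm in diameter, 55 mm above the bench, on the ram, pointing to the press's -x. Sprung by up to 7 mm. The lever drives it 24 mm towards the nest; it meets the tube at about 0.6 to 0.85 rad of lever and at full stroke presses it onto the anvil with about 3 to 6 N. Origin: on its axis, 12 mm behind its tip.
- lever (a joint): Angle of the lever: 0 = home (its stop, handle leaning 0.25 rad to the press's +x from upright), 1.0 = end of stroke (its stop, leaning 0.75 rad to -x, towards the nest). A spring always drives it home: about 4 N at the handle at home, about 10 N at full stroke; let go, it flies back.
- lever_grip (a point): Middle of the free part of the red handle, a round bar 20 mm in diameter, level, along the press's y: 45 mm from its free end (at -y), 47 mm clear of the lever arm (at +y), 210 mm above the bench at home, 172 mm at full stroke. It moves on an arc about lever_pivot: at lever angle q it is 160*sin(0.25-q) mm to the press's +x of the pivot and 160*cos(0.25-q) mm above it.
- lever_pivot (a point): Point on the lever's hinge axis (level, along the press's y) abreast of lever_grip: 50 mm to +x, 115 mm to -y of the press origin, 55 mm above the bench. Axes as the press.
- lens_cap: Bystander: loose black lens cap, 44 mm in diameter, 10 mm high. Origin: centre of its underside.
- driver: Bystander: loose screwdriver with a yellow handle, lying on the bench. Origin: underside, near its middle.
- camera: Bystander: loose black camera, body 85 x 65 x 65 mm with a lens. Origin: centre of its underside.
- cleaner: Bystander: loose green bottle of lens cleaner with a blue cap, 40 mm in diameter, 110 mm tall. Origin: centre of its underside.
- mouse: Bystander: loose computer mouse, 110 x 60 x 34 mm. Origin: centre of its underside.
Things that resemble listed ones, but are neither listed nor needed, are in the scene too. What is shaped like the tube but purple or turquoise is not meant.

How it is judged (in metres and radians):
On the way, in this order (a step that is already met when the one before it is completed fails the run):
1. the orange tube stands in the nest, let go (horizontal distance between tube and nest below 0.006 m and z of tube in the frame of nest below 0.005 m and angle between tube's own z axis and vertical below 0.12 rad and contact force between the fingers and tube below 0.1 N and linear speed of tube below 0.03 m/s), for 0.2 s.
2. the lever is at the end of its stroke (beyond 0.9 rad) and the nose presses on the tube in the nest (over 1 N) (horizontal distance between tube and nest below 0.006 m and z of tube in the frame of nest below 0.005 m and angle between tube's own z axis and vertical below 0.12 rad and value of joint lever above 0.9 rad and contact force between nose and tube above 1 N), for 0.2 s.
At the end, for the whole second after the job is handed in: The orange tube stands upright (within 0.12 rad) on the nest's floor (within 5 mm of it, and within 6 mm of the nest's centre), at rest, and the lever is home (below 0.05 rad) (horizontal distance between tube and nest below 0.006 m and z of tube in the frame of nest below 0.005 m and angle between tube's own z axis and vertical below 0.12 rad and value of joint lever below 0.05 rad and linear speed of tube below 0.03 m/s); the robot touches nothing.
It fails at once if the lever flies back (faster than 1.2 rad/s towards home while still beyond 0.15 rad) (velocity of joint lever below -1.2 rad/s and value of joint lever above 0.15 rad).
It fails at once if a bystander is moved by more than 30 mm (distance of any of tube_white, lens_cap, driver, camera, cleaner, mouse from where it was at the start of the episode above 0.03 m).
It fails at once if an upright bystander is tipped over (angle between any of tube_white, cleaner's own z axis and vertical above 0.5 rad).
It also fails if it takes over 61 s, if anything falls off the work surface, if the arm or the gripper's body presses on something with over 40 N, if the wrist force passes 120 N, or if a joint passes its speed limit or range.

## Working session

There is one attempt and no reset: what is moved stays moved. The work goes in short steps, Python scripts to look and compute and a tool call to move; the robot and the scene stay as the last step left them, time stands still between calls to the robot, and variables do not carry over. Pictures are saved under pics/ and viewed, about 8 in all and at most 12, crops included, and the job is handed in when it is done.

Besides the shell and the picture viewer there is one more tool, called after "Call:" by a JSON object that holds its "fn" and its "kwargs", one argument or row to a line. arm_command: Moves the arm, as the interface text tells. Its arguments: {"type":"object","properties":{"translation":{"type":"array","items":{"type":"array","items":{"type":"number"}}},"twist":{"type":"array","items":{"type":"number"}},"grip":{"type":"number"},"force":{"type":"number"}},"required":["translation","twist"]}

```bash
mkdir -p pics; ls
cat > h.py <<'E'
import numpy as np, cv2
from cell import telemetry, optics, env
def grab(n,fn):
    c=optics.read_camera(n); cv2.imwrite(fn,c['img']); np.savez(f'{n}.npz',**{k:np.array(v) for k,v in c.items()}); return c
def ray(c,u,v):
    d=np.array([(u-c['cx'])/c['fx'],-(v-c['cy'])/c['fy'],-1.]); E=np.array(c['extrinsics']); return E[:3,3],E[:3,:3]@d
def at(c,u,v,z):
    o,d=ray(c,u,v); return o+d*(z-o[2])/d[2]
def proj(c,p):
    E=np.array(c['extrinsics']); q=E[:3,:3].T@(np.array(p)-E[:3,3]); return c['cx']+c['fx']*q[0]/-q[2], c['cy']+c['fy']*q[1]/q[2]
E
python3 - <<'E'
from h import *
for n in('scene','top'):
    c=grab(n,f'pics/{n}0.png'); print({k:(np.round(v,3) if k!='img' else 0) for k,v in c.items()})
a=np.hstack([cv2.imread('pics/scene0.png'),cv2.imread('pics/top0.png')])
print(telemetry.get_obs())
E
```

```text
pics
{'img': 0, 'fx': np.float64(361.969), 'fy': np.float64(361.969), 'cx': np.float64(261.45), 'cy': np.float64(188.001), 'extrinsics': array([[-0.389, -0.646,  0.657,  1.191],
       [ 0.921, -0.26 ,  0.29 ,  0.263],
       [-0.017,  0.717,  0.697,  0.837],
       [ 0.   ,  0.   ,  0.   ,  1.   ]])}
{'img': 0, 'fx': np.float64(420.71), 'fy': np.float64(420.71), 'cx': np.float64(253.525), 'cy': np.float64(182.422), 'extrinsics': array([[-8.000e-03,  9.980e-01, -6.600e-02,  4.640e-01],
       [-1.000e+00, -7.000e-03,  2.000e-03, -1.000e-02],
       [ 1.000e-03,  6.600e-02,  9.980e-01,  1.312e+00],
       [ 0.000e+00,  0.000e+00,  0.000e+00,  1.000e+00]])}
{'time_s': 0.1, 'qpos': array([76.61178461, 18.43549917, -4.01531808, 83.16824271,  1.29434152,
       78.54112899, -3.25884863]), 'joint_velocities': array([-0.07021988, -0.06394416, -0.02091928, -0.15223138, -0.05673922,
       -0.06368592,  0.05657283]), 'effort': array([ 1.59784081e-04, -4.92570806e+01, -4.05548969e-01, -3.13398993e+01,
       -6.41482067e-02,  3.95585387e-02,  6.24092308e-05]), 'tool_pos': array([ 0.15923757, -0.62967695,  0.22156017]), 'tool_rot': array([ 1.79995094e+02,  9.96756059e-02, -7.58013695e+01]), 'force': array([ 1.05051887, -0.41222591, -0.84575649]), 'wrist_torque': array([ 0.03260019,  0.0220259 , -0.00981681]), 'grip_width': 0.08694349219765979}
```

View pics/top0.png

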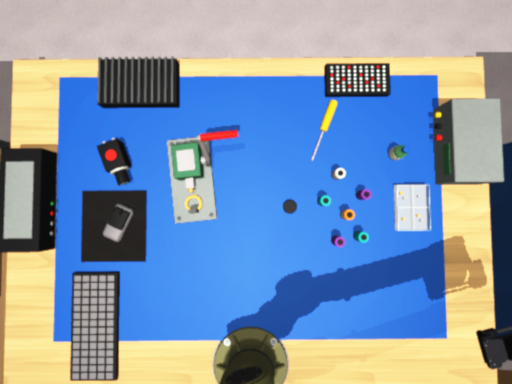

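View pics/scene0.png

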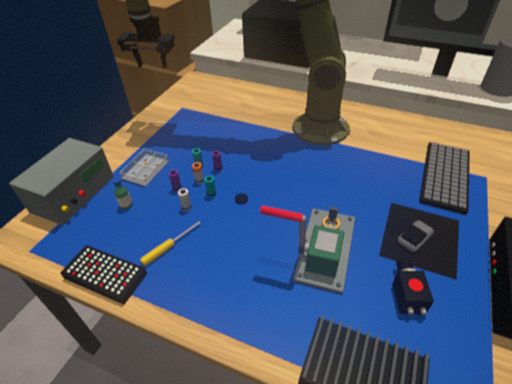

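Top view: orange-topped tube at (348,214). Lookalikes are white (340,173), purple (365,194) and (339,241), turquoise (325,200) and (362,237). The press nest ring is at (193,203), housing (187,160), red handle (219,135). I'll check with a close crop.

Run:
```python
from h import *
t=cv2.imread('pics/top0.png')
a=cv2.resize(t[155:255,310:385],None,fx=5.33,fy=5.33,interpolation=cv2.INTER_CUBIC)  
b=cv2.resize(t[125:225,160:245],None,fx=4.6,fy=5.33,interpolation=cv2.INTER_CUBIC)
im=np.hstack([a[:533,:399],b[:533,:391]]);cv2.imwrite('pics/crop1.png',im);print(a.shape,b.shape)
c=dict(np.load('top.npz'))
for u,v,z in [(348,214,.07),(340,173,.07),(365,194,.07),(325,200,.07),(362,237,.07),(339,241,.07),(193.5,203,.03),(187,160,.098),(290,206,.01),(203,137,.21),(238,134,.21)]: print(u,v,at(c,u,v,z).round(4))
```

```text
(533, 400, 3) (533, 391, 3)
348 214 [ 0.4501 -0.2892  0.07  ]
340 173 [ 0.5714 -0.2682  0.07  ]
365 194 [ 0.5086 -0.3408  0.07  ]
325 200 [ 0.4918 -0.2223  0.07  ]
362 237 [ 0.3825 -0.3288  0.07  ]
339 241 [ 0.3714 -0.2611  0.07  ]
193.5 203 [0.4866 0.1713 0.03  ]
187 160 [0.6102 0.1807 0.098 ]
290 206 [ 0.4755 -0.124   0.01  ]
203 137 [0.6575 0.121  0.21  ]
238 134 [0.6648 0.0285 0.21  ]
```

View pics/crop1.png

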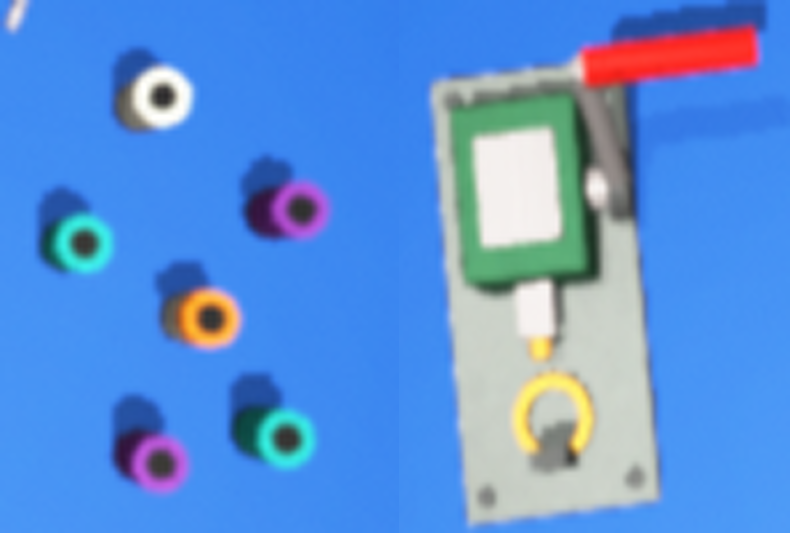

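Run:
```python
from h import *
t=cv2.imread('pics/scene0.png')
a=cv2.resize(t[140:210,160:230],(395,395),interpolation=cv2.INTER_CUBIC)
b=cv2.resize(t[195:295,290:360],(395,564),interpolation=cv2.INTER_CUBIC)
im=np.zeros((564,790,3),np.uint8);im[:395,:395]=a;im[:,395:]=b;cv2.imwrite('pics/crop2.png',im)
c=dict(np.load('top.npz'))
A=lambda x,y:(310+(x+.5)/5.333-.5,155+(y+.5)/5.333-.5)
B=lambda x,y:(160+(x-399+.5)/4.6-.5,125+(y+.5)/5.333-.5)
P=lambda q,z:at(c,*q,z).round(4)
print('orange',P(A(211,318),.07),'turq',P(A(83,243),.07),'purp',P(A(302,209),.07),'white',P(A(162,97),.07))
n=P(B(553,419),.03)
print('nest',n)
for n_,x,y,z in [('TL',432,82,.016),('BL',470,524,.016),('BR',660,497,.016),('hTL',450,107,.098),('hBL',465,280,.098),('hBR',588,270,.098),('hTR',570,95,.098),('lev0',583,67,.21),('lev1',757,48,.21),('anv',557,460,.066)]: print(n_,P(B(x,y),z))
# colour check: orange blob centroid in top
hsv=cv2.cvtColor(c['img'],cv2.COLOR_BGR2HSV)
m=cv2.inRange(hsv,(8,150,120),(20,255,255)); n,l,s,ce=cv2.connectedComponentsWithStats(m)
print(s[1:],ce[1:])
s_=dict(np.load('scene.npz'))
for p in [(.45,-.293,.07),(.4866,.1713,.03)]: print(proj(s_,p))
```

```text
orange [ 0.4495 -0.2926  0.07  ] turq [ 0.4914 -0.2227  0.07  ] purp [ 0.5093 -0.3444  0.07  ] white [ 0.5721 -0.2682  0.07  ]
nest [0.4862 0.1725 0.03  ]
TL [0.6831 0.2566 0.016 ]
BL [0.4265 0.2297 0.016 ]
BR [0.441 0.103 0.016]
hTL [0.6554 0.2283 0.098 ]
hBL [0.5607 0.2183 0.098 ]
hBR [0.5656 0.141  0.098 ]
hTR [0.6614 0.1524 0.098 ]
lev0 [0.6571 0.13   0.21  ]
lev1 [0.6659 0.03   0.21  ]
anv [0.4628 0.1648 0.066 ]
[[192 189   1   2   2]
 [198 209   1   1   1]
 [343 210  11   9  66]] [[192.         189.5       ]
 [198.         209.        ]
 [347.71212121 214.15151515]]
(np.float64(196.8217462729503), np.float64(165.54433530766212))
(np.float64(331.403950879162), np.float64(222.34363208914363))
```

View pics/crop2.png

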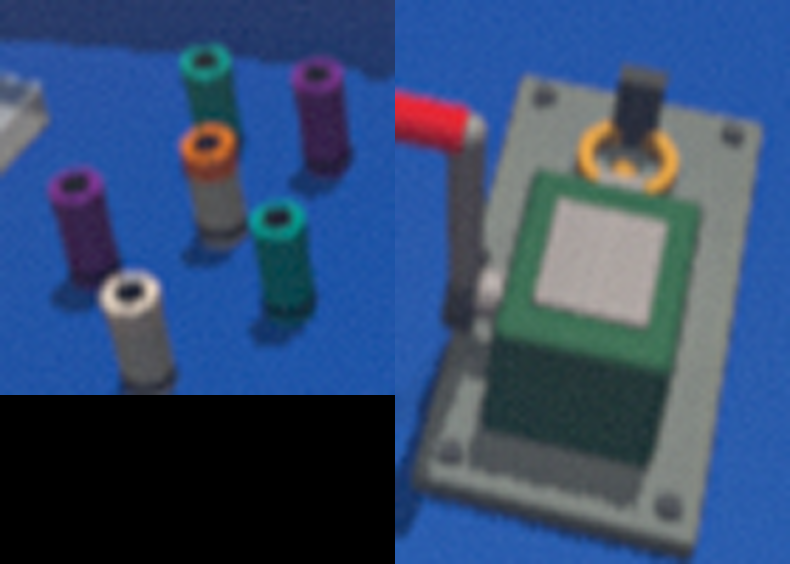

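Crop confirms the orange-banded tube (scene ≈(196.5,165)), and the ring agrees between the two cameras. Now the approach.

```bash
cat >> h.py <<'E'
def go(p,yaw=None):
    o=telemetry.get_obs(); y0=o['tool_rot'][2]; y=np.radians(y0 if yaw is None else yaw)
    d=np.array(p)-o['tool_pos']; R=np.array([[np.cos(y),np.sin(y),0],[np.sin(y),-np.cos(y),0],[0,0,-1]])
    print('t',round(o['time_s'],2),'pos',o['tool_pos'].round(4),'rot',o['tool_rot'].round(2),'F',o['force'].round(1),'w',round(o['grip_width'],4)); print('tool cm',(100*R.T@d).round(2),'twist',0 if yaw is None else round(y0-yaw,2))
E
python3 -c "
from h import *
go((.4495,-.2926,.15),-84.2)"
```

```text
t 0.1 pos [ 0.1592 -0.6297  0.2216] rot [ 1.80e+02  1.00e-01 -7.58e+01] F [ 1.1 -0.4 -0.8] w 0.0869
tool cm [-30.6  -32.28   7.16] twist 8.4
```

Call:
{"fn": "arm_command", "kwargs": {
  "translation": [
    [0,0,0],
    [-3.8,-4.0,0],
    [-3.8,-4.0,0],
    [-3.8,-4.0,0],
    [-3.8,-4.0,0],
    [-3.8,-4.0,0],
    [-3.8,-4.0,0],
    [-3.8,-4.0,1],
    [-3.8,-4.0,1],
    [0,0,0]
  ],
  "twist": [8.4,0,0,0,0,0,0,0,0,0],
  "grip": 80
}}

```text
time_s: 1.35
tool_pos: [0.4552, -0.2844, 0.1963]
tool_rot: [179.8, 0.4, -84.6]
force: [-0.7, -0.8, 0.2]
grip_width: 0.0692
```

```bash
python3 -c "
from h import *
go((.4495,-.2926,.1),-84.2)"
```

```text
t 1.35 pos [ 0.4552 -0.2844  0.1963] rot [179.79   0.44 -84.62] F [-0.7 -0.8  0.2] w 0.0692
tool cm [0.76 0.66 9.63] twist -0.42
```

Call:
{"fn": "arm_command", "kwargs": {
  "translation": [
    [0.7,0.6,3],
    [0,0,3],
    [0,0,3],
    [0,0,0]
  ],
  "twist": [0,0,0,0]
}}

```text
time_s: 1.85
tool_pos: [0.4473, -0.2938, 0.1036]
tool_rot: [179.7, 0.4, -84.7]
force: [0.8, 0.3, 0.4]
grip_width: 0.0697
```

```bash
python3 -c "
from h import *
go((.4495,-.2926,.033),-84.2)
a=grab('scene','pics/s1.png')['img'][100:220,140:260]; b=grab('top','pics/t1.png')['img'][150:270,290:410]
cv2.imwrite('pics/c3.png',cv2.resize(np.hstack([a,b]),(800,400),interpolation=cv2.INTER_CUBIC))"
```

```text
t 1.85 pos [ 0.4473 -0.2938  0.1036] rot [179.66   0.37 -84.7 ] F [0.8 0.3 0.4] w 0.0697
tool cm [-0.09 -0.23  7.06] twist -0.5
```

View pics/c3.png

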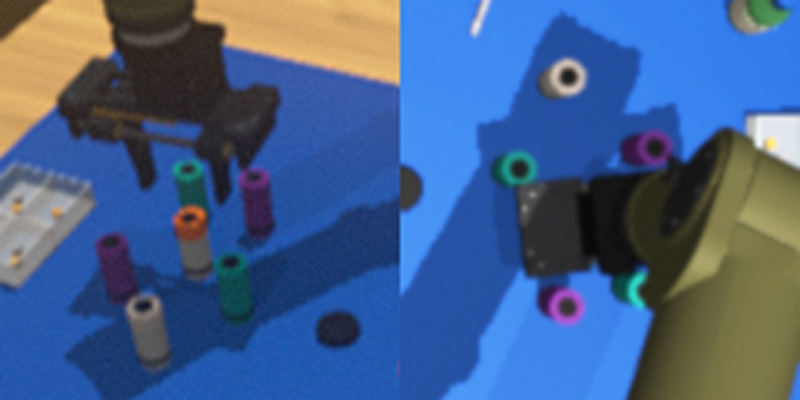

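Scene crop: orange top at crop (192,215), between the fingertips (147,185)/(222,200), and the neighbours are clear of the fingers. Descend and grip.

Call:
{"fn": "arm_command", "kwargs": {
  "translation": [
    [-0.1,-0.25,1.5],
    [0,0,2],
    [0,0,2],
    [0,0,1.3],
    [0,0,0]
  ],
  "twist": [-0.5,0,0,0,0]
}}

```text
time_s: 2.58
tool_pos: [0.4556, -0.2959, 0.0399]
tool_rot: [-179.7, -0.2, -84.1]
force: [0.5, -0.4, 0.3]
grip_width: 0.0697
```

```bash
python3 -c "
from h import *
go((.4495,-.2926,.033),-84.2)"
```

```text
t 2.58 pos [ 0.4556 -0.2959  0.0399] rot [-179.69   -0.2   -84.14] F [ 0.5 -0.4  0.3] w 0.0697
tool cm [-0.39  0.58  0.69] twist 0.06
```

Call:
{"fn": "arm_command", "kwargs": {
  "translation": [
    [-0.4,0.6,0.4],
    [0,0,0],
    [0,0,0]
  ],
  "twist": [0,0,0]
}}

```text
time_s: 2.95
tool_pos: [0.4499, -0.293, 0.0373]
tool_rot: [-179.6, -0.3, -84.1]
force: [-0.2, 0.4, 0.6]
grip_width: 0.0696
```

```bash
python3 -c "
from h import *
go((.4495,-.2926,.033),-84.2)"
```

```text
t 2.95 pos [ 0.4499 -0.293   0.0373] rot [-179.56   -0.32  -84.13] F [-0.2  0.4  0.6] w 0.0696
tool cm [-0.04  0.04  0.43] twist 0.07
```

Call:
{"fn": "arm_command", "kwargs": {
  "translation": [
    [0,0,0.4],
    [0,0,0]
  ],
  "twist": [0,0]
}}

```text
time_s: 3.2
tool_pos: [0.4503, -0.2933, 0.0336]
tool_rot: [-179.5, -0.4, -84.1]
force: [0.4, -0.4, 0.6]
grip_width: 0.0695
```

Call:
{"fn": "arm_command", "kwargs": {
  "translation": [
    [0,0,0],
    [0,0,0],
    [0,0,0],
    [0,0,0],
    [0,0,0],
    [0,0,0]
  ],
  "twist": [0,0,0,0,0,0],
  "grip": 0,
  "force": 15
}}

```text
time_s: 3.95
tool_pos: [0.4505, -0.2935, 0.0337]
tool_rot: [-179.5, -0.4, -84.1]
force: [0.2, -0.4, 0.2]
grip_width: 0.0301
```

Call:
{"fn": "arm_command", "kwargs": {
  "translation": [
    [0,0,-2],
    [0,0,-4],
    [0,0,-4],
    [0,0,-3],
    [0,0,0]
  ],
  "twist": [0,0,0,0,0]
}}

```text
time_s: 4.58
tool_pos: [0.4478, -0.2916, 0.1653]
tool_rot: [-179.7, -0.2, -84.1]
force: [-0.4, 0.8, -2.1]
grip_width: 0.0295
```

```bash
python3 -c "
from h import *
go((.487,.1722,.16),-84.2)"
```

```text
t 4.58 pos [ 0.4478 -0.2916  0.1653] rot [-179.7    -0.18  -84.12] F [-0.4  0.8 -2.1] w 0.0295
tool cm [-45.75  -8.59   0.53] twist 0.08
```

Call:
{"fn": "arm_command", "kwargs": {
  "translation": [
    [-3,-0.9,0],
    [-5,-0.9,0],
    [-5,-0.9,0],
    [-5,-0.9,0],
    [-5,-0.9,0],
    [-5,-0.9,0],
    [-5,-0.9,0],
    [-5,-0.9,0],
    [-4,-0.9,0],
    [0,0,0]
  ],
  "twist": [0,0,0,0,0,0,0,0,0,0]
}}

```text
time_s: 5.82
tool_pos: [0.478, 0.1472, 0.1497]
tool_rot: [179.3, 0.2, -84.3]
force: [-0.8, 0.2, -0.5]
grip_width: 0.0294
```

```bash
python3 -c "
from h import *
go((.487,.1722,.16),-84.2)"
```

```text
t 5.83 pos [0.478  0.1472 0.1497] rot [179.25   0.22 -84.3 ] F [-0.8  0.2 -0.5] w 0.0294
tool cm [-2.39 -1.15 -1.03] twist -0.1
```

Call:
{"fn": "arm_command", "kwargs": {
  "translation": [
    [-2.4,-1.0,0],
    [0,0,0],
    [0,0,2.5],
    [0,0,0]
  ],
  "twist": [0,0,0,0]
}}

```text
time_s: 6.32
tool_pos: [0.4826, 0.1667, 0.1193]
tool_rot: [178.8, -0.0, -84.5]
force: [0.3, -0.5, -1.3]
grip_width: 0.0292
```

```bash
python3 -c "
from h import *
go((.487,.1722,.12),-84.2)"
```

```text
t 6.33 pos [0.4826 0.1667 0.1193] rot [ 1.7876e+02 -1.0000e-02 -8.4510e+01] F [ 0.3 -0.5 -1.3] w 0.0292
tool cm [-0.5  -0.49 -0.07] twist -0.31
```

Call:
{"fn": "arm_command", "kwargs": {
  "translation": [
    [-0.5,-0.65,0],
    [0,0,0],
    [0,0,0]
  ],
  "twist": [0,0,0]
}}

```text
time_s: 6.7
tool_pos: [0.4903, 0.1709, 0.1205]
tool_rot: [178.9, -0.1, -84.7]
force: [0.3, 0.9, -1.1]
grip_width: 0.0296
```

```bash
python3 -c "
from h import *
go((.4885,.1717,.1),-84.2)
a=grab('scene','pics/s2.png')['img'][170:270,270:370]; b=grab('top','pics/t2.png')['img'][140:240,150:250]
cv2.imwrite('pics/c4.png',cv2.resize(np.hstack([a,b]),(800,400),interpolation=cv2.INTER_CUBIC))"
```

```text
t 6.7 pos [0.4903 0.1709 0.1205] rot [ 1.7887e+02 -5.0000e-02 -8.4670e+01] F [ 0.3  0.9 -1.1] w 0.0296
tool cm [-0.09  0.17  2.05] twist -0.47
```

View pics/c4.png

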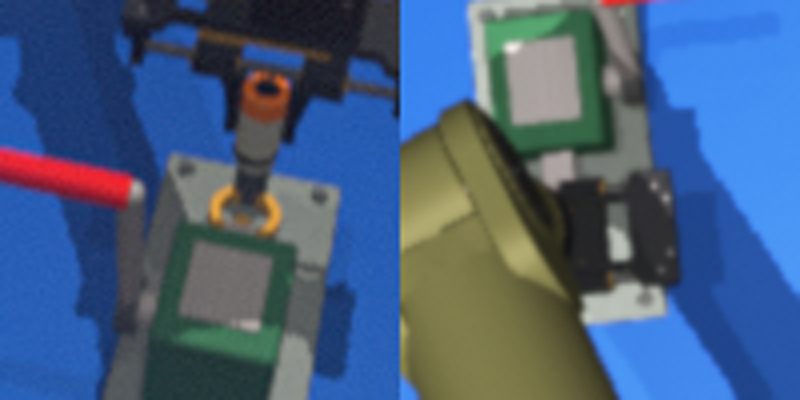

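Scene crop: tube held in the jaws with its top at crop (267,90), above the ring centred at ~(245,211). Top view is occluded by the wrist. Checking the numbers.

```bash
python3 -c "
from h import *
c=dict(np.load('scene.npz'))
f=lambda x,y:(270+(x+.5)/4-.5,170+(y+.5)/4-.5)
print('tubetop',at(c,*f(267,90),.1568),'ring',at(c,*f(245,211),.03))
E=lambda p:np.round((np.array(proj(c,p))-[270,170]+.5)*4-.5,1)
print('exp top',E((.4895,.1711,.1568)),'exp ring',E((.487,.1722,.03)))
s0=dict(np.load('scene.npz'))
"
```

```text
tubetop [0.49030233 0.17047369 0.1568    ] ring [0.4872909  0.16991334 0.03      ]
exp top [268.2  89.5] exp ring [248.2 211.6]
```

Call:
{"fn": "arm_command", "kwargs": {
  "translation": [
    [0,0.17,1.0],
    [0,0,1.5],
    [0,0,1.2],
    [0,0,0],
    [0,0,0]
  ],
  "twist": [0,0,0,0,0]
}}

```text
time_s: 7.42
tool_pos: [0.4869, 0.1705, 0.0802]
tool_rot: [178.8, -0.1, -84.6]
force: [0.1, 0.7, -0.9]
grip_width: 0.0299
```

```bash
python3 -c "
from h import *
go((.4886,.171,.07),-84.2)"
```

```text
t 7.42 pos [0.4869 0.1705 0.0802] rot [ 1.788e+02 -7.000e-02 -8.463e+01] F [ 0.1  0.7 -0.9] w 0.0299
tool cm [-0.03 -0.17  1.02] twist -0.43
```

Call:
{"fn": "arm_command", "kwargs": {
  "translation": [
    [0,-0.18,1.0],
    [0,0,0],
    [0,0,0]
  ],
  "twist": [-0.4,0,0]
}}

```text
time_s: 7.8
tool_pos: [0.4891, 0.1708, 0.0699]
tool_rot: [178.9, -0.0, -84.2]
force: [-0.8, -0.4, -1.9]
grip_width: 0.0297
```

```bash
python3 -c "
from h import *
go((.4886,.171,.065),-84.2)
a=grab('scene','pics/s3.png')['img'][185:245,300:360]
cv2.imwrite('pics/c5.png',cv2.resize(a,(600,600),interpolation=cv2.INTER_CUBIC))"
```

```text
t 7.8 pos [0.4891 0.1708 0.0699] rot [ 1.7885e+02 -5.0000e-02 -8.4220e+01] F [-0.8 -0.4 -1.9] w 0.0297
tool cm [-0.03  0.05  0.49] twist -0.02
```

View pics/c5.png

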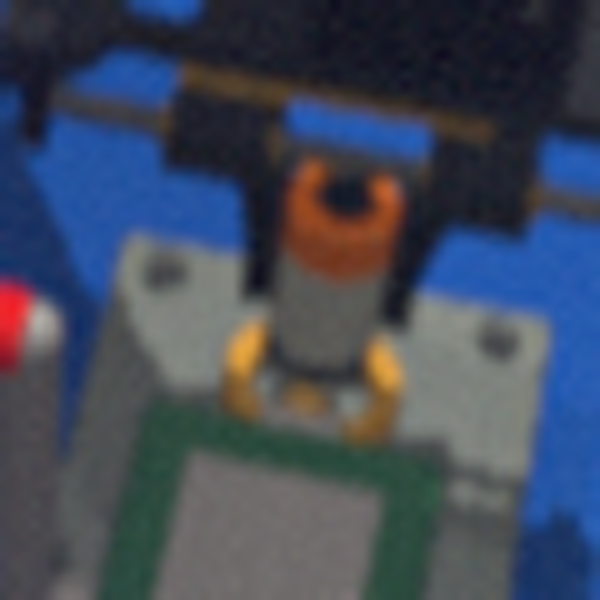

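```bash
python3 -c "
from h import *
c=dict(np.load('scene.npz'))
E=lambda p:np.round((np.array(proj(c,p))-[300,185]+.5)*10-.5,1)
b=(.4881,.1708,.0362); t=(.4896,.1709,.1062)
print('tube bottom',E(b),'top',E(t),'ring',E((.487,.1722,.03)),E((.4873,.1699,.03)))
for fn,n,z in[('pics/scene0.png','scene',.03),('pics/top0.png','top',.03)]:
    c=dict(np.load(n+'.npz')); im=cv2.imread(fn); N=np.array([.487,.1715])
    best=[]
    Y=im.astype(float); f=(Y[...,2]-Y[...,0]); f=cv2.GaussianBlur(f,(0,0),.5)
    th=np.linspace(0,2*np.pi,180)
    for dx in np.arange(-6,6.1,.5):
        for dy in np.arange(-6,6.1,.5):
            pts=np.array([proj(c,(N[0]+dx/1e3+r*np.cos(a),N[1]+dy/1e3+r*np.sin(a),z)) for r in(.020,.022,.024) for a in th[::3]],np.float32)
            v=cv2.remap(f,pts[:,0].copy(),pts[:,1].copy(),cv2.INTER_LINEAR)
            best.append((np.clip(v,0,60).mean(),dx,dy))
    best.sort(reverse=True); print(n,np.round(best[:6],2).tolist())
"
```

```text
tube bottom [318.  367.1] top [347.  204.9] ring [321.2 379.8] [313.2 378.3]
scene [[41.91, -2.5, -2.0], [41.91, -2.5, -2.5], [41.91, -2.0, -2.0], [41.91, -3.0, -2.0], [41.9, -2.5, -1.5], [41.88, -2.0, -2.5]]
top [[52.97, 2.5, 2.0], [52.95, 2.5, 1.0], [52.93, 2.5, -0.5], [52.93, 2.5, 0.0], [52.93, 2.5, 1.5], [52.93, 2.5, 0.5]]
```

Call:
{"fn": "arm_command", "kwargs": {
  "translation": [
    [0.08,0.08,0.7],
    [0,0,0],
    [0,0,0.4],
    [0,0,0]
  ],
  "twist": [0,0,0,0]
}}

```text
time_s: 8.35
tool_pos: [0.4881, 0.1697, 0.0583]
tool_rot: [178.9, -0.1, -84.2]
force: [-0.7, -0.8, -1.2]
grip_width: 0.0291
```

```bash
python3 -c "
from h import *
go((.4886,.1703,.053),-84.2)
c=grab('scene','pics/s4.png')
a=c['img'][195:240,305:350]
cv2.imwrite('pics/c6.png',cv2.resize(a,(600,600),interpolation=cv2.INTER_CUBIC))"
```

```text
t 8.35 pos [0.4881 0.1697 0.0583] rot [ 1.7886e+02 -6.0000e-02 -8.4230e+01] F [-0.7 -0.8 -1.2] w 0.0291
tool cm [-0.06 -0.06  0.53] twist -0.03
```

View pics/c6.png

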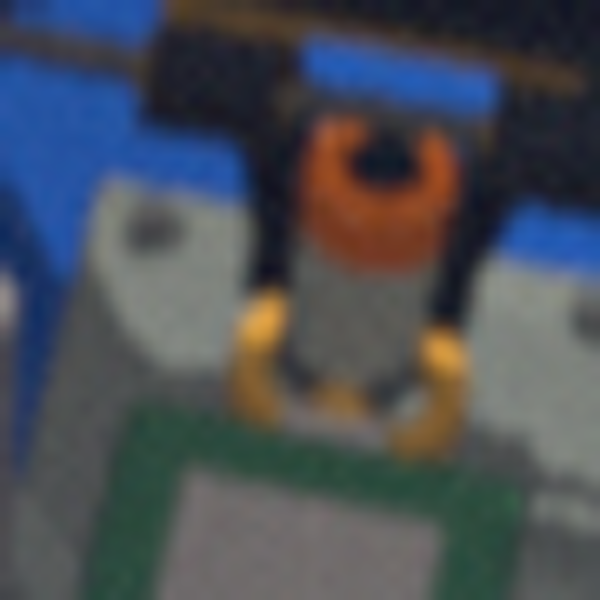

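No contact force and the tube bottom is about 5 mm inside the ring: ring 232–470 px, tube 288–435 px in the crop. Continue down.

Call:
{"fn": "arm_command", "kwargs": {
  "translation": [
    [0,0,0.4],
    [0,0,0],
    [0,0,0.3],
    [0,0,0]
  ],
  "twist": [0,0,0,0]
}}

```text
time_s: 8.9
tool_pos: [0.4883, 0.1698, 0.0512]
tool_rot: [178.9, -0.1, -84.2]
force: [0.4, 0.4, -1.5]
grip_width: 0.0295
```

Call:
{"fn": "arm_command", "kwargs": {
  "translation": [
    [0,0,0.15],
    [0,0,0]
  ],
  "twist": [0,0]
}}

```text
time_s: 9.15
tool_pos: [0.4885, 0.17, 0.0499]
tool_rot: [178.9, -0.1, -84.2]
force: [-0.1, 0.4, -0.8]
grip_width: 0.03
```

Call:
{"fn": "arm_command", "kwargs": {
  "translation": [
    [0,0,0],
    [0,0,0],
    [0,0,0],
    [0,0,0],
    [0,0,0]
  ],
  "twist": [0,0,0,0,0],
  "grip": 65
}}

```text
time_s: 9.78
tool_pos: [0.4889, 0.1701, 0.0502]
tool_rot: [179.0, -0.0, -84.2]
force: [-0.4, -0.1, -0.3]
grip_width: 0.0559
```

Call:
{"fn": "arm_command", "kwargs": {
  "translation": [
    [0,0,-0.5],
    [0,0,-2],
    [0,0,-3],
    [0,0,-4],
    [0,0,-4],
    [0,0,0]
  ],
  "twist": [0,0,0,0,0,0]
}}

```text
time_s: 10.52
tool_pos: [0.4911, 0.1708, 0.1905]
tool_rot: [179.0, -0.0, -84.2]
force: [0.1, 0.1, 0.3]
grip_width: 0.0565
```

```bash
python3 -c "
from h import *
go((.6627,.0744,.28),5.8)
c=grab('scene','pics/s5.png')
a=c['img'][170:260,280:370]
cv2.imwrite('pics/c7.png',cv2.resize(a,(600,600),interpolation=cv2.INTER_CUBIC))"
```

```text
t 10.53 pos [0.4911 0.1708 0.1905] rot [ 1.7899e+02 -3.0000e-02 -8.4170e+01] F [0.1 0.1 0.3] w 0.0565
tool cm [16.1  11.32 -8.95] twist -89.97
```

View pics/c7.png

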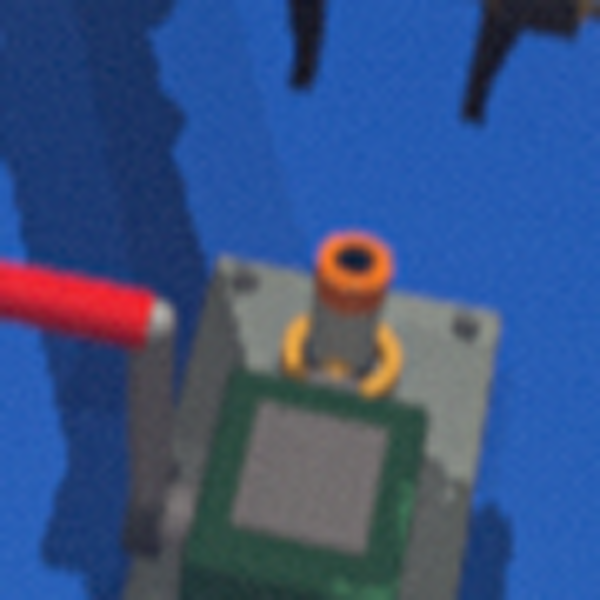

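Tube stands free in the nest with its top at crop (354,260), ring around it. Now rise, turn the jaws to the press x axis and go over the handle.

Call:
{"fn": "arm_command", "kwargs": {
  "translation": [
    [0,0,-2],
    [0,0,-3],
    [0,0,-3],
    [0,0,-2],
    [0,0,0],
    [0,0,0],
    [0,0,0],
    [0,0,0],
    [0,0,0]
  ],
  "twist": [-10,-10,-10,-10,-10,-10,-10,-10,-10]
}}

```text
time_s: 11.7
tool_pos: [0.4859, 0.1677, 0.2787]
tool_rot: [180.0, 2.5, 8.9]
force: [-0.8, -0.3, 0.0]
grip_width: 0.0565
```

```bash
python3 -c "
from h import *
c=dict(np.load('scene.npz')); print('tubetop',at(c,332.7,208.6,.086))
go((.6627,.0744,.28),5.8)"
```

```text
tubetop [0.48512942 0.16785591 0.086     ]
t 11.7 pos [0.4859 0.1677 0.2787] rot [179.96   2.47   8.85] F [-0.8 -0.3  0. ] w 0.0565
tool cm [16.64 11.07 -0.13] twist 3.05
```

Call:
{"fn": "arm_command", "kwargs": {
  "translation": [
    [0,0,-0.5],
    [4,2.7,0],
    [4,2.7,0],
    [4,2.7,0],
    [4,2.7,0],
    [0,0,0],
    [0,0,0]
  ],
  "twist": [3,0,0,0,0,0,0]
}}

```text
time_s: 12.58
tool_pos: [0.6566, 0.0741, 0.2641]
tool_rot: [179.7, 3.5, 6.1]
force: [-0.3, 1.1, -0.7]
grip_width: 0.0563
```

```bash
python3 -c "
from h import *
go((.6627,.0744,.28),5.8)
c=grab('scene','pics/s6.png')
a=c['img'][130:250,230:350]
cv2.imwrite('pics/c8.png',cv2.resize(a,(600,600),interpolation=cv2.INTER_CUBIC))"
```

```text
t 12.57 pos [0.6566 0.0741 0.2641] rot [179.73   3.48   6.05] F [-0.3  1.1 -0.7] w 0.0563
tool cm [ 0.61  0.04 -1.59] twist 0.25
```

View pics/c8.png

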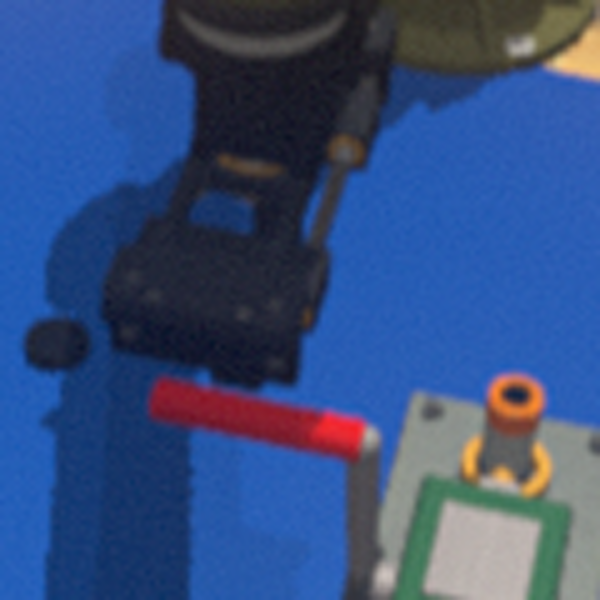

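Scene crop: gripper over the handle (bar from (155,395) to (365,440)), jaws straddling its middle, tube standing at (515,400). Check the handle position before descending.

```bash
python3 -c "
from h import *
c=dict(np.load('scene.npz'))
for x,y in((262,418),(155,397),(365,440)): print(at(c,230+(x+.5)/5-.5,130+(y+.5)/5-.5,.21).round(4))
go((.6627,.0744,.2),5.8)"
```

```text
[0.6596 0.0788 0.21  ]
[0.6661 0.0276 0.21  ]
[0.6546 0.1271 0.21  ]
t 12.62 pos [0.6566 0.0734 0.2639] rot [179.66   3.48   6.01] F [-0.6 -0.9 -0.4] w 0.0566
tool cm [ 0.62 -0.04  6.39] twist 0.21
```

Call:
{"fn": "arm_command", "kwargs": {
  "translation": [
    [0.6,0,0],
    [0,0,1.5],
    [0.2,0,2],
    [0,0,0]
  ],
  "twist": [0,0,0,0]
}}

```text
time_s: 13.12
tool_pos: [0.6606, 0.0755, 0.2264]
tool_rot: [179.6, 3.5, 6.2]
force: [0.2, 0.2, 0.3]
grip_width: 0.0566
```

```bash
python3 -c "
from h import *
go((.660,.0735,.188),5.8)"
```

```text
t 13.12 pos [0.6606 0.0755 0.2264] rot [179.57   3.49   6.21] F [0.2 0.2 0.3] w 0.0566
tool cm [-0.08  0.2   3.84] twist 0.41
```

Call:
{"fn": "arm_command", "kwargs": {
  "translation": [
    [0.1,0.2,1.5],
    [0.1,0,1.5],
    [0,0,0.8],
    [0,0,0]
  ],
  "twist": [0.4,0,0,0]
}}

```text
time_s: 13.62
tool_pos: [0.6603, 0.0728, 0.1853]
tool_rot: [179.5, 3.5, 5.8]
force: [0.7, -0.5, 0.7]
grip_width: 0.0562
```

Call:
{"fn": "arm_command", "kwargs": {
  "translation": [
    [0,0,0],
    [0,0,0],
    [0,0,0],
    [0,0,0],
    [0,0,0]
  ],
  "twist": [0,0,0,0,0],
  "grip": 27,
  "force": 10
}}

```text
time_s: 14.25
tool_pos: [0.6612, 0.0733, 0.1871]
tool_rot: [179.6, 3.4, 5.8]
force: [-0.0, 0.5, 0.3]
grip_width: 0.0245
```

```bash
python3 -c "
from h import *
go((.660,.0735,.188),5.8)"
```

```text
t 14.25 pos [0.6612 0.0733 0.1871] rot [179.55   3.35   5.77] F [-0.   0.5  0.3] w 0.0245
tool cm [-0.12 -0.03 -0.09] twist -0.03
```

```bash
cat >> h.py <<'E'
from scipy.spatial.transform import Rotation
def tcp(q):
    s,c=np.sin(np.radians(5.8)),np.cos(np.radians(5.8)); d=.16*np.sin(.25-q)
    return np.array([.6233+d*c-.002,.0704+d*s-.001,.055+.16*np.cos(.25-q)-.022])
def lev(*qs):
    o=telemetry.get_obs(); R=Rotation.from_euler('xyz',o['tool_rot'],degrees=True).as_matrix(); p=o['tool_pos']
    print('t',round(o['time_s'],2),p.round(4),o['tool_rot'].round(1),'F',o['force'].round(1),'w',round(o['grip_width'],4))
    for q in qs: print(q,tcp(q).round(4),(100*R.T@(tcp(q)-p)).round(2)); p=tcp(q)
E
python3 -c "
from h import *
lev(0,.1,.2,.3,.4,.5,.6,.7,.8,.9,1.0)"
```

```text
t 14.25 [0.6612 0.0733 0.1871] [179.6   3.4   5.8] F [-0.   0.5  0.3] w 0.0245
0 [0.6607 0.0734 0.188 ] [-0.06 -0.02 -0.09]
0.1 [0.6451 0.0718 0.1912] [-1.58  0.   -0.23]
0.2 [0.6293 0.0702 0.1928] [-1.6   0.   -0.07]
0.3 [0.6133 0.0686 0.1928] [-1.6   0.    0.09]
0.4 [0.5975 0.067  0.1912] [-1.58 -0.    0.25]
0.5 [0.5819 0.0654 0.188 ] [-1.55 -0.    0.41]
0.6 [0.5667 0.0639 0.1833] [-1.5  -0.    0.56]
0.7 [0.5521 0.0624 0.1771] [-1.43 -0.    0.71]
0.8 [0.5381 0.0609 0.1694] [-1.36 -0.01  0.85]
0.9 [0.525  0.0596 0.1604] [-1.26 -0.01  0.98]
1.0 [0.5128 0.0584 0.1501] [-1.16 -0.01  1.1 ]
```

Call:
{"fn": "arm_command", "kwargs": {
  "translation": [
    [-0.5,0,-0.1],
    [-1.0,0,-0.2],
    [-1.0,0,-0.1],
    [-1.0,0,0],
    [-1.0,0,0],
    [-1.0,0,0],
    [-1.0,0,0.1],
    [0,0,0]
  ],
  "twist": [0,0,0,0,0,0,0,0]
}}

```text
time_s: 15.25
tool_pos: [0.6028, 0.0672, 0.1949]
tool_rot: [179.7, 1.9, 5.7]
force: [7.9, 1.4, -5.9]
grip_width: 0.0236
```

```bash
python3 -c "
from h import *
lev(.4,.5,.6,.7,.8)"
```

```text
t 15.25 [0.6028 0.0672 0.1949] [179.7   1.9   5.7] F [ 7.9  1.4 -5.9] w 0.0236
0.4 [0.5975 0.067  0.1912] [-0.51 -0.03  0.39]
0.5 [0.5819 0.0654 0.188 ] [-1.56  0.    0.37]
0.6 [0.5667 0.0639 0.1833] [-1.51  0.    0.52]
0.7 [0.5521 0.0624 0.1771] [-1.45 -0.    0.67]
0.8 [0.5381 0.0609 0.1694] [-1.38 -0.    0.81]
```

Call:
{"fn": "arm_command", "kwargs": {
  "translation": [
    [-1.0,0,0.4],
    [-1.0,0,0.4],
    [-1.0,0,0.4],
    [-1.0,0,0.4],
    [-1.0,0,0.5],
    [-0.5,0,0.4]
  ],
  "twist": [0,0,0,0,0,0]
}}

```text
time_s: 16.0
tool_pos: [0.5638, 0.0634, 0.1849]
tool_rot: [179.6, -0.9, 5.6]
force: [7.5, 0.6, 5.5]
grip_width: 0.0231
```

```bash
python3 -c "
from h import *
lev(.7,.8,.9,1.0,1.05)"
```

```text
t 16.0 [0.5638 0.0634 0.1849] [179.6  -0.9   5.6] F [7.5 0.6 5.5] w 0.0231
0.7 [0.5521 0.0624 0.1771] [-1.19 -0.02  0.76]
0.8 [0.5381 0.0609 0.1694] [-1.42  0.    0.74]
0.9 [0.525  0.0596 0.1604] [-1.33 -0.    0.88]
1.0 [0.5128 0.0584 0.1501] [-1.24 -0.    1.01]
1.05 [0.5071 0.0578 0.1445] [-0.58 -0.    0.55]
```

Call:
{"fn": "arm_command", "kwargs": {
  "translation": [
    [-1.2,0,0.8],
    [-1.2,0,0.8],
    [-1.2,0,0.8],
    [-1.2,0,0.8]
  ],
  "twist": [0,0,0,0]
}}

```text
time_s: 16.5
tool_pos: [0.5317, 0.0607, 0.1635]
tool_rot: [179.4, -3.2, 5.5]
force: [8.2, 1.5, 6.0]
grip_width: 0.0235
```

```bash
python3 -c "
from h import *
lev(.9,1.0,1.05)"
```

```text
t 16.5 [0.5317 0.0607 0.1635] [179.4  -3.2   5.5] F [8.2 1.5 6. ] w 0.0235
0.9 [0.525  0.0596 0.1604] [-0.7   0.04  0.27]
1.0 [0.5128 0.0584 0.1501] [-1.28 -0.    0.96]
1.05 [0.5071 0.0578 0.1445] [-0.6  -0.    0.53]
```

Call:
{"fn": "arm_command", "kwargs": {
  "translation": [
    [-1.2,0,0.6],
    [-1.2,0,0.8],
    [-1.0,0,0.8]
  ],
  "twist": [0,0,0]
}}

```text
time_s: 16.88
tool_pos: [0.5144, 0.059, 0.1485]
tool_rot: [179.3, -5.5, 5.6]
force: [12.3, 1.2, 8.7]
grip_width: 0.0237
```

```bash
python3 -c "
from h import *
lev(1.0,1.05)"
```

```text
t 16.88 [0.5144 0.059  0.1485] [179.3  -5.5   5.6] F [12.3  1.2  8.7] w 0.0237
1.0 [0.5128 0.0584 0.1501] [-0.15  0.05 -0.18]
1.05 [0.5071 0.0578 0.1445] [-0.62 -0.    0.5 ]
```

Call:
{"fn": "arm_command", "kwargs": {
  "translation": [
    [-0.8,0,0.5],
    [-0.8,0,0.5],
    [-0.5,0,0.3]
  ],
  "twist": [0,0,0]
}}

```text
time_s: 17.25
tool_pos: [0.5168, 0.0592, 0.1486]
tool_rot: [179.1, -8.5, 5.6]
force: [9.4, 0.5, 4.6]
grip_width: 0.0235
```

```bash
python3 -c "
from h import *
lev(1.0,1.05)
a=grab('scene','pics/s7.png')['img'][150:250,250:370]; b=grab('top','pics/t7.png')['img'][120:220,150:270]
cv2.imwrite('pics/c9.png',cv2.resize(np.vstack([a,b]),(480,800),interpolation=cv2.INTER_CUBIC)[:, :])
cv2.imwrite('pics/c9.png',cv2.resize(np.hstack([a,b]),(800,333),interpolation=cv2.INTER_CUBIC))"
```

```text
t 17.25 [0.5168 0.0592 0.1486] [179.1  -8.5   5.6] F [9.4 0.5 4.6] w 0.0235
1.0 [0.5128 0.0584 0.1501] [-0.38  0.05 -0.21]
1.05 [0.5071 0.0578 0.1445] [-0.65 -0.01  0.47]
```

View pics/c9.png

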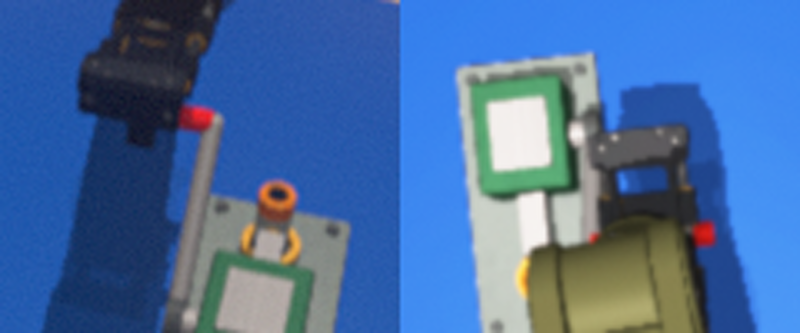

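```bash
python3 -c "
from h import *
c=dict(np.load('top.npz')); p=at(c,150+(707-400+.5)/3.333-.5,120+235.5/3.333-.5,.174)
s,cc=np.sin(np.radians(5.8)),np.cos(np.radians(5.8)); d=p[:2]-[.6233,.0704]
dx=d@[cc,s]; print(p,dx, .25-np.arcsin(dx/.16))
lev(1.0,1.06)"
```

```text
[0.51778984 0.02037659 0.174     ] -0.11002520317172779 1.0082577020704648
t 17.35 [0.5166 0.0592 0.1484] [179.1  -8.5   5.6] F [10.6  0.1  3.7] w 0.0238
1.0 [0.5128 0.0584 0.1501] [-0.36  0.04 -0.22]
1.06 [0.506  0.0577 0.1433] [-0.77 -0.01  0.57]
```

Image gives lever ≈1.0 rad, ram forward against the tube, tube still upright in the nest. Hold with a little extra push.

Call:
{"fn": "arm_command", "kwargs": {
  "translation": [
    [-1.0,0,0.6],
    [-1.0,0,0.6],
    [-1.0,0,0.6]
  ],
  "twist": [0,0,0]
}}

```text
time_s: 17.73
tool_pos: [0.5174, 0.0594, 0.1459]
tool_rot: [178.9, -12.2, 5.7]
force: [13.2, 0.3, 11.3]
grip_width: 0.0234
```

```bash
python3 -c "
from h import *
lev(1.0,.95,.9,.8,.7)"
```

```text
t 17.73 [0.5174 0.0594 0.1459] [178.9 -12.2   5.7] F [13.2  0.3 11.3] w 0.0234
1.0 [0.5128 0.0584 0.1501] [-0.37  0.07 -0.51]
0.95 [0.5188 0.059  0.1554] [ 0.7   0.01 -0.39]
0.9 [0.525  0.0596 0.1604] [ 0.72  0.01 -0.36]
0.8 [0.5381 0.0609 0.1694] [ 1.48  0.01 -0.6 ]
0.7 [0.5521 0.0624 0.1771] [ 1.53  0.01 -0.45]
```

Call:
{"fn": "arm_command", "kwargs": {
  "translation": [
    [0.2,0,-0.1],
    [0.3,0,-0.2],
    [0.3,0,-0.2],
    [0.3,0,-0.2]
  ],
  "twist": [0,0,0,0]
}}

```text
time_s: 18.23
tool_pos: [0.5448, 0.0623, 0.1666]
tool_rot: [178.8, -14.9, 5.7]
force: [14.3, 1.1, -9.3]
grip_width: 0.0236
```

```bash
python3 -c "
from h import *
lev(.9,.8,.7,.6,.5)"
```

```text
t 18.23 [0.5448 0.0623 0.1666] [178.8 -14.9   5.7] F [14.3  1.1 -9.3] w 0.0236
0.9 [0.525  0.0596 0.1604] [-2.09  0.07  0.09]
0.8 [0.5381 0.0609 0.1694] [ 1.51  0.01 -0.53]
0.7 [0.5521 0.0624 0.1771] [ 1.55  0.01 -0.38]
0.6 [0.5667 0.0639 0.1833] [ 1.58  0.   -0.22]
0.5 [0.5819 0.0654 0.188 ] [ 1.6   0.   -0.06]
```

Call:
{"fn": "arm_command", "kwargs": {
  "translation": [
    [0,0,0.1],
    [0,0,0],
    [0,0,0],
    [0,0,0]
  ],
  "twist": [0,0,0,0]
}}

```text
time_s: 18.73
tool_pos: [0.556, 0.0635, 0.1726]
tool_rot: [178.7, -16.6, 5.8]
force: [11.9, -0.1, -6.1]
grip_width: 0.0234
```

```bash
python3 -c "
from h import *
lev(.7,.6,.5,.4)"
```

```text
t 18.73 [0.556  0.0635 0.1726] [178.7 -16.6   5.8] F [11.9 -0.1 -6.1] w 0.0234
0.7 [0.5521 0.0624 0.1771] [-0.26  0.08 -0.54]
0.6 [0.5667 0.0639 0.1833] [ 1.59  0.   -0.18]
0.5 [0.5819 0.0654 0.188 ] [ 1.6  -0.   -0.02]
0.4 [0.5975 0.067  0.1912] [ 1.59 -0.    0.14]
```

Call:
{"fn": "arm_command", "kwargs": {
  "translation": [
    [0.2,0,-0.1],
    [0.2,0,-0.1],
    [0.2,0,-0.1],
    [0.2,0,0],
    [0.2,0,0],
    [0.2,0,0]
  ],
  "twist": [0,0,0,0,0,0]
}}

```text
time_s: 19.48
tool_pos: [0.577, 0.066, 0.1859]
tool_rot: [178.7, -18.3, 5.8]
force: [9.3, 1.0, -3.8]
grip_width: 0.0236
```

```bash
python3 -c "
from h import *
lev(.5,.4,.3,.2)"
```

```text
t 19.48 [0.577  0.066  0.1859] [178.7 -18.3   5.8] F [ 9.3  1.  -3.8] w 0.0236
0.5 [0.5819 0.0654 0.188 ] [ 0.52  0.11 -0.04]
0.4 [0.5975 0.067  0.1912] [ 1.59 -0.01  0.19]
0.3 [0.6133 0.0686 0.1928] [ 1.56 -0.01  0.35]
0.2 [0.6293 0.0702 0.1928] [ 1.52 -0.01  0.5 ]
```

Call:
{"fn": "arm_command", "kwargs": {
  "translation": [
    [0.3,0,0],
    [0.4,0,0],
    [0.4,0,0.05],
    [0.4,0,0.05],
    [0.4,0,0.1],
    [0.4,0,0.1]
  ],
  "twist": [0,0,0,0,0,0]
}}

```text
time_s: 20.23
tool_pos: [0.6076, 0.0695, 0.1976]
tool_rot: [178.6, -19.6, 5.8]
force: [6.3, 1.2, -2.0]
grip_width: 0.0238
```

```bash
python3 -c "
from h import *
lev(.3,.2,.1,0)"
```

```text
t 20.23 [0.6076 0.0695 0.1976] [178.6 -19.6   5.8] F [ 6.3  1.2 -2. ] w 0.0238
0.3 [0.6133 0.0686 0.1928] [0.37 0.13 0.65]
0.2 [0.6293 0.0702 0.1928] [ 1.51 -0.01  0.54]
0.1 [0.6451 0.0718 0.1912] [ 1.45 -0.02  0.68]
0 [0.6607 0.0734 0.188 ] [ 1.37 -0.02  0.82]
```

Call:
{"fn": "arm_command", "kwargs": {
  "translation": [
    [0.4,0,0.25],
    [0.4,0,0.25],
    [0.4,0,0.25],
    [0.4,0,0.25],
    [0.4,0,0.25],
    [0.4,0,0.25]
  ],
  "twist": [0,0,0,0,0,0]
}}

```text
time_s: 20.98
tool_pos: [0.6403, 0.0728, 0.1972]
tool_rot: [178.4, -20.4, 5.8]
force: [4.5, -0.7, -2.1]
grip_width: 0.0235
```

```bash
python3 -c "
from h import *
lev(.1,0)"
```

```text
t 20.98 [0.6403 0.0728 0.1972] [178.4 -20.4   5.8] F [ 4.5 -0.7 -2.1] w 0.0235
0.1 [0.6451 0.0718 0.1912] [0.23 0.12 0.73]
0 [0.6607 0.0734 0.188 ] [ 1.36 -0.02  0.84]
```

Call:
{"fn": "arm_command", "kwargs": {
  "translation": [
    [0.4,0,0.35],
    [0.4,0,0.35],
    [0.4,0,0.35],
    [0.4,0,0.35],
    [0.4,0,0.35]
  ],
  "twist": [0,0,0,0,0]
}}

```text
time_s: 21.6
tool_pos: [0.6683, 0.0756, 0.1907]
tool_rot: [178.4, -20.8, 5.9]
force: [0.8, 0.3, 1.2]
grip_width: 0.0234
```

```bash
python3 -c "
from h import *
lev(0)"
```

```text
t 21.6 [0.6683 0.0756 0.1907] [178.4 -20.8   5.9] F [0.8 0.3 1.2] w 0.0234
0 [0.6607 0.0734 0.188 ] [-0.83  0.15 -0.03]
```

Call:
{"fn": "arm_command", "kwargs": {
  "translation": [
    [0,0,0],
    [0,0,0],
    [0,0,0],
    [0,0,0]
  ],
  "twist": [0,0,0,0],
  "grip": 65
}}

```text
time_s: 22.1
tool_pos: [0.6645, 0.0752, 0.1874]
tool_rot: [178.3, -20.3, 5.9]
force: [-0.3, 0.6, 0.1]
grip_width: 0.053
```

Call:
{"fn": "arm_command", "kwargs": {
  "translation": [
    [0,0,-0.5],
    [0,0,-1.5],
    [0,0,-2],
    [0,0,-3],
    [0,0,-3],
    [0,0,0]
  ],
  "twist": [0,0,0,0,0,0]
}}

```text
time_s: 22.85
tool_pos: [0.6281, 0.0756, 0.2886]
tool_rot: [178.2, -20.5, 6.0]
force: [-1.6, 0.5, 0.2]
grip_width: 0.0565
```

```bash
python3 -c "
from h import *
lev(0)
a=grab('scene','pics/s8.png')['img'][130:280,230:380]; b=grab('top','pics/t8.png')['img'][110:260,130:280]
cv2.imwrite('pics/c10.png',cv2.resize(np.hstack([a,b]),(800,400),interpolation=cv2.INTER_CUBIC))"
```

```text
t 22.85 [0.6281 0.0756 0.2886] [178.2 -20.5   6. ] F [-1.6  0.5  0.2] w 0.0565
0 [0.6607 0.0734 0.188 ] [-0.5   0.24 10.56]
```

View pics/c10.png

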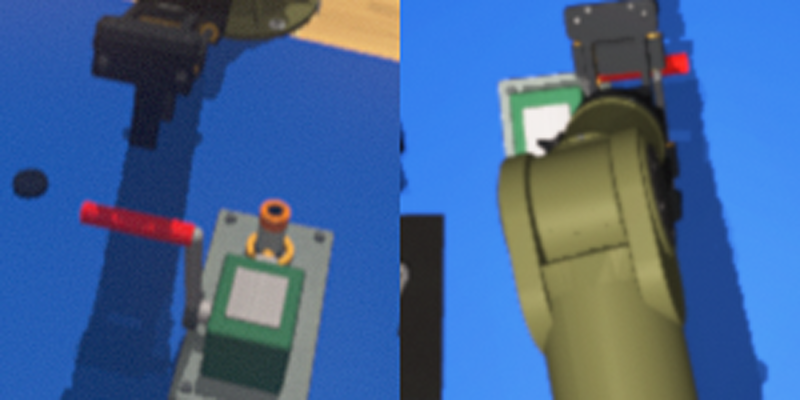

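Handle back at its start position ((80,212)–(195,235) in the crop), tube upright in the nest at (275,213), gripper clear. I'll do a numerical before/after comparison, then hand in.

```bash
python3 -c "
from h import *
def cen(fn,lo,hi,roi):
    y0,y1,x0,x1=roi; m=cv2.inRange(cv2.cvtColor(cv2.imread(fn)[y0:y1,x0:x1],cv2.COLOR_BGR2HSV),lo,hi); ys,xs=np.nonzero(m); return (len(xs),round(xs.mean()+x0,1),round(ys.mean()+y0,1),xs.min()+x0,xs.max()+x0)
for f in('scene0','s5','s8'): print(f,'handle',cen(f'pics/{f}.png',(0,170,110),(6,255,255),(195,230,250,310)))
for f in('s5','s8'): print(f,'tube',cen(f'pics/{f}.png',(5,150,90),(15,255,255),(200,218,322,345)))
o=telemetry.get_obs(); print(o['time_s'],o['joint_velocities'].round(1),o['force'].round(1))
d=cv2.absdiff(cv2.imread('pics/s5.png'),cv2.imread('pics/s8.png')).max(2); print('white tube region diff vs s0',cv2.absdiff(cv2.imread('pics/scene0.png'),cv2.imread('pics/s8.png'))[185:212,175:193].mean())
print(env.sign_off())"
```

```text
<string>:4: RuntimeWarning: Mean of empty slice.
  ret = ret.dtype.type(ret / rcount)
Traceback (most recent call last):
ValueError: zero-size array to reduction operation minimum which has no identity
```

```bash
python3 -c "
from h import *
def cen(fn,roi,red):
    y0,y1,x0,x1=roi; i=cv2.imread(fn)[y0:y1,x0:x1].astype(int); m=(i[...,2]-i[...,0]>50)&((i[...,1]<70) if red else (i[...,1]<i[...,2]-40)&(i[...,2]>110)); ys,xs=np.nonzero(m); return (len(xs),(xs.mean()+x0).round(1),(ys.mean()+y0).round(1)) if len(xs) else 0
for f in('scene0','s5','s8'): print(f,'handle',cen(f'pics/{f}.png',(195,230,250,310),1))
for f in('s5','s8'): print(f,'tube',cen(f'pics/{f}.png',(200,218,322,345),0))
o=telemetry.get_obs(); print(o['time_s'],o['joint_velocities'].round(1),o['force'].round(1))
print('white tube diff',cv2.absdiff(cv2.imread('pics/scene0.png'),cv2.imread('pics/s8.png'))[185:212,175:193].mean())"
```

```text
scene0 handle (297, np.float64(281.5), np.float64(213.0))
s5 handle (315, np.float64(282.0), np.float64(213.1))
s8 handle (291, np.float64(282.1), np.float64(213.4))
s5 tube (87, np.float64(332.5), np.float64(210.7))
s8 tube (83, np.float64(332.6), np.float64(210.4))
22.95 [-0.3  1.6  0.5  1.4  0.3 -0.2 -0.1] [-0.2 -0.5 -1.3]
white tube diff 5.553497942386831
```

```bash
python3 -c "
from h import *
print(env.sign_off())"
```

```text
the job is handed in; nothing more can be done
None
```

I stood the orange-banded tube in the nest, released it, stamped it and eased the press handle back to home. I then moved the gripper clear and handed the job in at about 23 s. The hand-in gives no verdict.

**Stamp:** the pictures put the lever at about 1.0 rad. I held it there for roughly 0.8 s, with force up to about 17 N at the handle. The force of the nose on the tube could not be measured directly.

**Return:** it took about 3.9 s, and the fastest stretch was about 0.4 rad/s. My estimate of the lever speed comes from the arm's position.

**Last checks:**
- The handle's centre in the image is within 0.6 pixels of where it started, so the lever is home.
- The tube's top is within 0.3 pixels of where it was just after I let go, and it stands upright.
- The white tube looks unmoved, with only small image differences. I did not measure the other bystanders individually, but nothing came near them.

**What disagreed:**
- The two cameras differed by about 2 mm on the nest's y position. I settled between them, and the tube went in without any contact force.
- The tool tilted to about 20° while working the lever, because the arm crept under the spring load. This had no visible effect on the lever or tube.
- My first colour check found nothing because of a bad threshold, so I redid it.

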